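Index the display turntable to its next stop

TASK

Pull up the red sprung knob of the display turntable so its pin is clear of the plate, turn the turntable counter-clockwise (seen from above) to the next hole and let the pin spring fully home there. Go gently: do not force the pin sideways or down against the plates, keep the goods on the turntable standing, leave everything else on the counter alone, and let go of the knob.

Things in the scene. Friction and masses are not known exactly. Their poses are not given: they have to be found in the camera images.
- stand: Fixed round grey-blue plinth, 356 mm across, 30 mm high; origin: centre of its underside, on the vertical turning axis. On its rim lie two curved index plates, about 36 mm wide, tops 42 mm above the counter, holes at radius 150 mm: aluminium with the home hole (156 degrees counter-clockwise of the stand's x axis), then brass, lapping it, its top 0.5 mm lower. Pin against plates: never over 20 N.
- turntable (a joint): Turntable angle, rad: 0 with the pin in the home hole, growing counter-clockwise from above, range -0.05 to 1.5, friction about 0.12 N m. The brass plate was clamped by hand: its first hole (the next hole) lies anywhere from 40 to 56 degrees (0.70 to 0.98 rad) on; its second, 24 degrees further, is the wrong one. Holes are 10 mm wide, bevelled, and go right through.
- platter_centre (a point): Centre of the turntable's top face: wooden disc 210 mm across, top 70 mm above the counter. The point's x axis points along its steel arm (30 mm wide, top 66 mm above the counter, reaching 170 mm from the axis), which carries the index pin 150 mm from the axis.
- pin_knob (a point): Middle of the red knob, 26 mm across and 26 mm tall, on the index pin; 96 mm above the counter when home, with 17 mm of thin neck free between it and the arm. See pin for its travel.
- pin: The sprung index pin with the red knob (8 mm pin, blunt nose); origin on its axis, at counter level when home. Pulls straight up, 17 mm at most; enters a hole by 10 mm, clear of the plates from 11 mm up. Spring: 6.3 N down at home plus 0.45 N per mm, well damped. Let down between holes, the nose rides on the plate about 10 mm above home, with little friction, and snaps down over a hole.
- candlestick: Loose light-wood turned candlestick standing on the turntable, 52 mm across the foot, 100 mm tall, origin under its foot. It must stay standing on the turntable.
- cup: Loose blue ceramic cup on the turntable, 68 mm across, 62 mm tall, origin under its foot. It must stay standing on the turntable.
- soap_box: Loose white soap carton with a green band on the turntable, 50 x 36 x 60 mm tall, origin under it. It must stay standing on the turntable.
- jar: Loose jar on the counter, 66 mm across, 85 mm tall; leave alone.
- mug: Loose white mug on the counter, 80 mm across, 85 mm tall; leave alone.
- tin: Loose red tin on the counter, 72 mm across, 45 mm tall; leave alone.
- candlestick_dark: Loose dark candlestick on the counter, 52 mm across, 100 mm tall; leave alone.
- soap_stack: Loose pair of soap boxes on the counter, 75 x 55 x 60 mm tall; leave alone.
Things that resemble listed ones, but are neither listed nor needed, are in the scene too. Leave any green or turquoise look-alike of the candlestick alone.

How it is judged:
On the way, in this order (a step that is already met when the one before it is completed fails the run):
1. the pin is pulled clear of the home hole (z of pin_knob in the frame of stand above 0.1062 m and value of joint turntable below 0.15 rad), for 0.1 s.
2. the pin has sprung home in the next hole (z of pin_knob in the frame of stand below 0.0985 m and value of joint turntable between 0.66 and 1.02 rad), for 0.2 s.
At the end, for the whole second after the job is handed in: The pin is home (knob within 2.5 mm of its lowest position) in the brass plate's first hole (turntable between 0.66 and 1.02 rad), the turntable at rest, and candlestick, cup and soap box standing upright (within 0.15 rad) on it (all of step 2 and velocity of joint turntable between -0.03 and 0.03 rad/s and angle between each of candlestick, cup, soap_box's own z axis and vertical below 0.15 rad and distance between each of candlestick, cup, soap_box and platter_centre below 0.1 m); the robot touches nothing.
It fails at once if the pin is pressed against a plate with more than 20 N (contact force between pin and stand above 20 N).
It fails at once if goods on the turntable are tipped (angle between any of candlestick, cup, soap_box's own z axis and vertical above 0.4 rad).
It fails at once if things on the counter are moved by more than 15 mm (distance of any of jar, mug, tin, candlestick_dark, soap_stack from where it was at the start of the episode above 0.015 m).
It also fails if it takes over 54 s, if anything falls off the work surface, if the arm or the gripper's body presses on something with over 40 N, if the wrist force passes 120 N, or if a joint passes its speed limit or range.

ROBOT

A 6-joint arm with a two-finger parallel gripper is mounted at the origin on the work surface. World frame = base frame: x ahead of the robot, y to its left, z up, the work surface at z = 0. Lengths are in m, angles in rad, forces in N, time in s.
With the tool pointing down it reaches from about 0.375 to 0.9 m from the base axis. Payload 3.1 kg.
Tool frame: the origin (TCP) lies on the centre line of the jaws, within the pads' length; the fingertips stand 19 mm ahead of it and the grasp point (between the pads) is the TCP; z points along the fingers, y is the line along which they close (so a half turn about z gives the same grasp; the last joint's range is limited). The gripper opens to 85 mm and grips with 20 to 120 N. Pads are 22 mm wide; open, the fingers measure 114 mm over their backs; the gripper's body (76 mm by 85 mm) begins 54 mm behind the grasp point. The pads swing forward as they close: fully open they stand 13 mm farther back than shut.
Start: joints at [-1.504, 0.527, 1.433, -0, 1.181, -0.178], TCP at [0.152, -0.606, 0.25] pointing down, gripper open.
Joint ranges: [-3.08, 3.08], [-0.75, 2.2], [0.22, 2.44], [-1.43, 4.57], [0, 2.65], [-2.85, 2.85]. Speed limits (rad/s): [2.79, 2.79, 3.14, 3.14, 3.14, 3.14].

INTERFACE

Orientations are given as a unit quaternion [x, y, z, w].
In Python, from bench import * gives the robot as it stands.
- The arm moves only by the tool step_arm, never from a script. Its argument "increments" is a list of rows, each a list of 3 entries, a list of its own where there are three numbers: the shift along the tool's x, y, z in cm, then the turn about the tool's z in rad, then the gripper command: -1 is shut, 1 is fully open, values between are in proportion. A call has exactly 5 rows; each row is the pose to reach, as a shift and turn from the pose commanded when the call began, along the tool's axes at that moment; what a row does not reach only later rows make up. A row lasts 1/8 s, in which the tool goes at most 62.5 mm and 10.7 degrees, less where a joint would pass 70% of its speed; a pose out of reach is approached as far as the arm can. A call with a gripper value outside its range is refused whole. The fingers move at their own pace and stop on an object; "newtons" is the grip in N (left out, the last holds). Time passes only in rows, so rows that repeat a pose let the fingers close, or fill a call up. It gives the time, the measured TCP pose, the force, the opening and the grip force at its end, in the units of the state.
- get_state(): the state, without advancing time (a new reading comes with each control period).
- read_camera(name): name is "scene" or "top" or "wrist"; returns a dict with "frame" (384x512x3 uint8, red, green, blue), "fx", "fy", "cx", "cy" (pixels), "position" and "rotation" of the camera in the world. Camera axes: x right, y down, z forward; pixel columns grow to the right and rows downward; lengths in m; the calibration is good to about 2 mm. A picture is of the moment at which its call begins. There is no depth.
- job_done(): hands the job in; it is judged then, once.
Trained networks look in the newest picture that a camera, given by its name, has taken for a name from the list of things; names that differ only in an ending like _2 or _b are one class to them, and where a whole thing is asked for, a point or a joint stands for the part that bears it (a point fixed in the world has none). Each returns a list of dicts, best first, with "confidence" (0 to 1); they miss things now and then, are a little off and sometimes report something else, mostly with a low value. They report only what shows in the picture. A call takes as long as a camera call. They do not tell look-alikes from the thing itself.
- trace(target, camera): "mask" (384x512 bool, what is visible of it) and "location" ([column, row] in pixels, amid what is visible of it).
The state is a dict: "clock": time; "qpos": joint angles; "joint_velocities": joint speeds; "tau": joint torques, N m; "tool_pos": TCP position; "tcp_rot": TCP orientation; "ft_force": force on the tool from outside, world axes, zero at the start; "ft_torque": the same for the moment, N m; "width": finger opening in m; "grasp_force": force on a finger pad.
Only numpy, scipy, OpenCV 4.12 (cv2) and the standard library are available. Lean on these libraries where they do the work, as an engineer would, in place of code of your own. Each camera call takes 0.05 s, during which the arm holds its last target. There are 200 camera calls.

## Working session

There is one attempt and no reset: what is moved stays moved. The work goes in short steps, Python scripts to look and compute and a tool call to move; the robot and the scene stay as the last step left them, time stands still between calls to the robot, and variables do not carry over. Pictures are saved under pics/ and viewed, at most 10 in all, crops included, and the job is handed in when it is done.

Besides the shell and the picture viewer there is one more tool, called after "Request:" in YAML: its name, and indented under it one key for each argument. step_arm: Moves the arm, as the interface text tells. Its arguments: {"type":"object","properties":{"increments":{"type":"array"},"newtons":{"type":"number"}},"required":["increments"]}

```bash
mkdir -p pics; cat > h.py <<'E'
from bench import *
import numpy as np, cv2
def ray(c,px,z):
    d=np.array([(px[0]-c["cx"])/c["fx"],(px[1]-c["cy"])/c["fy"],1.])
    d=np.array(c["rotation"])@d; p=np.array(c["position"])
    return p+d*(z-p[2])/d[2]
def proj(c,p):
    q=np.array(c["rotation"]).T@(np.array(p)-np.array(c["position"]))
    return [c["fx"]*q[0]/q[2]+c["cx"],c["fy"]*q[1]/q[2]+c["cy"]]
E
python3 - <<'E'
from h import *
s=get_state();print(s)
ims=[]
for n in("scene","top"):
    c=read_camera(n);ims.append(c["frame"]);print(n,c["position"],c["fx"])
    for t,z in(("pin_knob",.096),("turntable",.07),("stand",.03),("jar",.04),("mug",.04),("tin",.03),("candlestick_dark",.05),("soap_stack",.03)):
        for r in trace(t,n)[:2]:
            print(t,r["confidence"],np.round(r["location"],1),np.round(ray(c,r["location"],z),3))
    cv2.imwrite(f"pics/{n}0.png",c["frame"][:,:,::-1])
E
```

```text
{'clock': 0.0, 'qpos': array([-1.50348039e+00,  5.28464204e-01,  1.43396380e+00,  2.80537418e-05,
        1.18143311e+00, -1.78457701e-01]), 'joint_velocities': array([ 2.57921123e-04,  5.09784545e-05,  5.09665496e-04,  2.59507062e-04,
       -5.80704411e-04, -1.26666845e-03]), 'tau': array([-1.94138542e-03, -4.42357349e+01, -1.78025419e+01, -2.78303114e-04,
        8.54203856e-03,  5.17500879e-06]), 'tool_pos': array([ 0.15207916, -0.60547762,  0.24931526]), 'tcp_rot': array([ 9.92458928e-01,  1.22572383e-01,  7.59485633e-05, -1.13175748e-03]), 'ft_force': array([ 0.40975776,  0.16813032, -1.00351584]), 'ft_torque': array([ 0.04271148, -0.03877613,  0.00868518]), 'grasp_force': 0.0, 'width': 0.0854482535434974}
scene [1.07514443 1.00993506 0.87498871] 473.54692216026626Traceback (most recent call last):
  File "<stdin>", line 8, in <module>
  File "h.py", line 5, in ray
    d=np.array(c["rotation"])@d; p=np.array(c["position"])
      ~~~~~~~~~~~~~~~~~~~~~~~^~
ValueError: matmul: Input operand 1 has a mismatch in its core dimension 0, with gufunc signature (n?,k),(k,m?)->(n?,m?) (size 3 is different from 4)
```

```bash
cat > h.py <<'E'
from bench import *
import numpy as np, cv2
from scipy.spatial.transform import Rotation as R
def rot(c): return R.from_quat(c["rotation"]).as_matrix()
def ray(c,px,z):
    d=rot(c)@np.array([(px[0]-c["cx"])/c["fx"],(px[1]-c["cy"])/c["fy"],1.])
    p=np.array(c["position"]); return p+d*(z-p[2])/d[2]
def proj(c,p):
    q=rot(c).T@(np.array(p)-np.array(c["position"]))
    return [c["fx"]*q[0]/q[2]+c["cx"],c["fy"]*q[1]/q[2]+c["cy"]]
E
python3 - <<'E'
from h import *
for n in("scene","top"):
    c=read_camera(n);print(n,c["position"],c["rotation"])
    for t,z in(("pin_knob",.096),("turntable",.07),("stand",.03),("jar",.04),("mug",.04),("tin",.03),("candlestick_dark",.05),("soap_stack",.03),("candlestick",.12),("cup",.1),("soap_box",.1)):
        for r in trace(t,n)[:2]:
            print(t,round(r["confidence"],2),np.round(r["location"],1),np.round(ray(c,r["location"],z),3))
    cv2.imwrite(f"pics/{n}0.png",c["frame"][:,:,::-1])
E
```

```text
scene [1.07514443 1.00993506 0.87498871] [ 0.20627215  0.86311543 -0.44784915 -0.10915443]
pin_knob 0.44 [299.2 203.2] [0.479 0.111 0.096]
turntable 0.81 [255.7 219.4] [0.605 0.092 0.07 ]
stand 0.84 [246.8 235.1] [0.636 0.098 0.03 ]
jar 0.86 [394.4 276.6] [0.386 0.416 0.04 ]
mug 0.81 [178.9 155.1] [ 0.662 -0.387  0.04 ]
mug 0.63 [255.4 220. ] [0.59 0.06 0.04]
tin 0.88 [223.3 148. ] [ 0.497 -0.38   0.03 ]
candlestick_dark 0.64 [334.7 285.8] [0.542 0.383 0.05 ]
soap_stack 0.6 [283.2 308.4] [0.677 0.374 0.03 ]
candlestick 0.92 [353.5 253.7] [0.488 0.37  0.12 ]
candlestick 0.71 [184.  185.4] [ 0.746 -0.084  0.12 ]
cup 0.69 [226.4 200.1] [0.657 0.011 0.1  ]
cup 0.5 [248.4 211. ] [0.624 0.084 0.1  ]
soap_box 0.8 [253.  192.3] [0.573 0.01  0.1  ]
top [0.43825825 0.01425412 1.2456334 ] [-0.69688727  0.71562029 -0.03550201  0.03123064]
pin_knob 0.43 [215.4 202.8] [0.487 0.121 0.096]
turntable 0.98 [232.3 166.1] [0.599 0.07  0.07 ]
stand 0.74 [237.1 166.2] [0.603 0.057 0.03 ]
jar 0.95 [123.3 236.7] [0.393 0.409 0.04 ]
jar 0.24 [224.5 153.4] [0.643 0.095 0.04 ]
mug 0.84 [378.4 139.1] [ 0.676 -0.39   0.04 ]
mug 0.23 [245.2 166.2] [0.601 0.031 0.04 ]
tin 0.68 [383.8 203.9] [ 0.473 -0.398  0.03 ]
candlestick_dark 0.81 [134.3 191.7] [0.53  0.373 0.05 ]
soap_stack 0.92 [134.3 144.8] [0.68  0.379 0.03 ]
candlestick 0.74 [314.1 127.9] [ 0.699 -0.176  0.12 ]
candlestick 0.72 [159.2 224.3] [0.429 0.281 0.12 ]
cup 0.72 [222.9 154.8] [0.629 0.096 0.1  ]
cup 0.63 [247.3 140.1] [0.671 0.022 0.1  ]
soap_box 0.68 [246.3 165.6] [0.595 0.027 0.1  ]
soap_box 0.46 [247.4 140.5] [0.67  0.022 0.1  ]
```

View pics/top0.png

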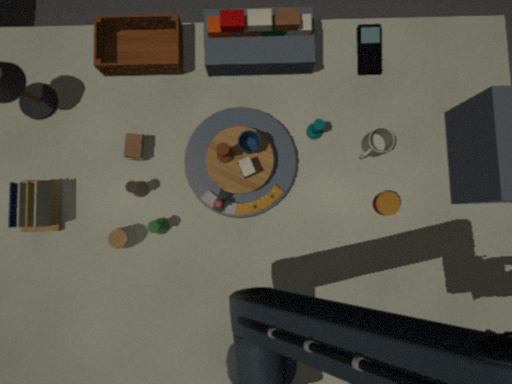

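View pics/scene0.png

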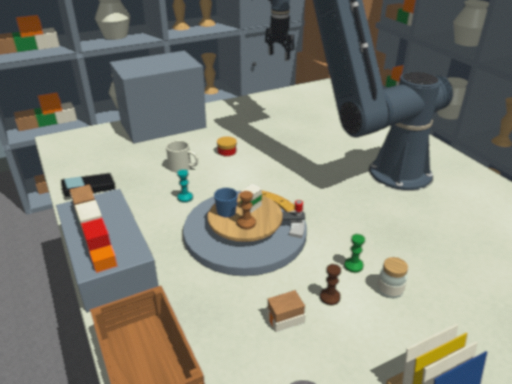

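```bash
python3 - <<'E'
from h import *
def best(n,t):
    r=trace(t,n);return r[0]["mask"].astype(np.uint8)
for n in("top","scene"):
    c=read_camera(n);f=c["frame"]
    for t,z in(("stand",.03),("turntable",.07)):
        m=best(n,t);k=max(cv2.findContours(m,cv2.RETR_EXTERNAL,cv2.CHAIN_APPROX_NONE)[0],key=cv2.contourArea)
        p=cv2.convexHull(k)[:,0,:]
        w=np.array([ray(c,q,z)[:2] for q in p],np.float32)
        print(n,t,cv2.minEnclosingCircle(w))
    hsv=cv2.cvtColor(f,cv2.COLOR_RGB2HSV).astype(int)
    m=((hsv[...,0]<6)|(hsv[...,0]>172))&(hsv[...,1]>110)&(hsv[...,2]>60)
    k,l,st,ce=cv2.connectedComponentsWithStats(m.astype(np.uint8))
    for i in range(1,k):
        if st[i,4]>8:
            print(st[i],ce[i],np.round(ray(c,ce[i],.1),4))
    if n=="top":cv2.imwrite("pics/top1.png",cv2.resize(f[100:225,180:305,::-1],(600,600),interpolation=cv2.INTER_CUBIC))
E
```

```text
top stand ((0.6191242933273315, 0.04928644374012947), 0.1767175942659378)Traceback (most recent call last):
  File "<stdin>", line 7, in <module>
  File "<stdin>", line 3, in best
IndexError: list index out of range
```

```bash
python3 - <<'E'
from h import *
for n in("top","scene"):
    c=read_camera(n);f=c["frame"]
    hsv=cv2.cvtColor(f,cv2.COLOR_RGB2HSV).astype(int)
    m=((hsv[...,0]<6)|(hsv[...,0]>172))&(hsv[...,1]>90)&(hsv[...,2]>50)
    k,l,st,ce=cv2.connectedComponentsWithStats(m.astype(np.uint8))
    for i in range(1,k):
        w=ray(c,ce[i],.1)
        if st[i,4]>5 and np.hypot(w[0]-.619,w[1]-.049)<.2: print(n,st[i],ce[i],np.round(w,4),np.round(np.hypot(w[0]-.619,w[1]-.049),4))
    if n=="top":cv2.imwrite("pics/top1.png",cv2.resize(f[100:225,180:305,::-1],(600,600),interpolation=cv2.INTER_CUBIC))
E
```

```text
top [214 199   9  10  55] [218.09090909 203.63636364] [0.4845 0.1124 0.1   ] 0.1487
scene [295 202   8  10  65] [298.86153846 206.46153846] [0.4904 0.1281 0.1   ] 0.151
```

View pics/top1.png

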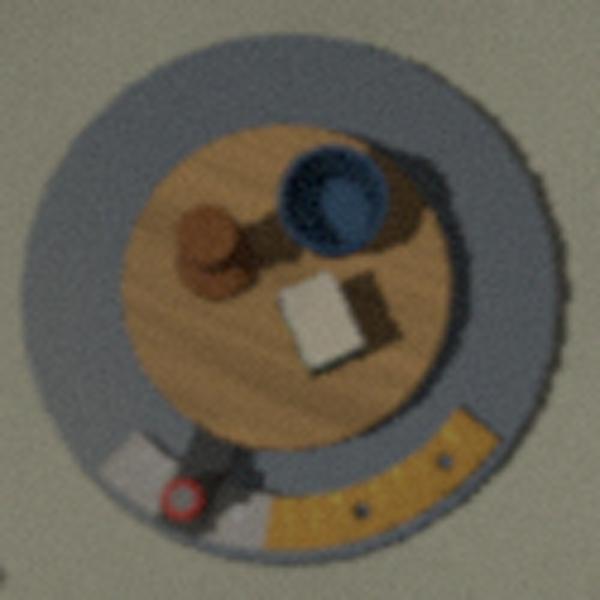

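```bash
python3 - <<'E'
from h import *
c=read_camera("top");s=read_camera("scene")
C=np.array([.6191,.0493])
k=ray(c,[218.1,203.8],.107);k2=ray(s,[298.86,206.4],.097)
print(k,k2)
kt=ray(c,[218.1,203.8],.107)[:2]
for q in((361,511),(446,461)):
    h=ray(c,[180+q[0]/4.8-.4,100+q[1]/4.8-.4],.0415)[:2]-C
    print(h+C,np.linalg.norm(h),np.degrees(np.arctan2(h[1],h[0])))
for kk in(k,k2):
    d=kk[:2]-C; print(np.linalg.norm(d),np.degrees(np.arctan2(d[1],d[0])))
t=get_state();print(R.from_quat(t["tcp_rot"]).as_matrix())
E
```

```text
[0.48370254 0.11180762 0.107     ] [0.48803037 0.12447294 0.097     ]
[0.47634727 0.00435963] 0.14965953987506447 -162.525334577221
[ 0.50706319 -0.051285  ] 0.15056423642271072 -138.0829728723291
0.14912972766681828 155.21910747816625
0.1510967246804571 150.1642461224759
[[ 9.69931870e-01  2.43376596e-01 -6.33405955e-06]
 [ 2.43376596e-01 -9.69931870e-01  1.07760532e-05]
 [-3.52096706e-06 -1.19935993e-05 -1.00000000e+00]]
```

Request:
step_arm:
  increments:
    - [[3.3,-4.1,0.3],0,1]
    - [[6.6,-8.2,0.6],0,1]
    - [[9.9,-12.3,1],0,1]
    - [[13.2,-16.4,1.3],0,1]
    - [[16.5,-20.5,1.6],0,1]

```text
clock: 2.28
tool_pos: [0.2628, -0.3659, 0.2345]
tcp_rot: [0.992, 0.122, 0.0, 0.0]
ft_force: [0.6, 0.4, -0.9]
width: 0.0856
grasp_force: 0.0
```

Request:
step_arm:
  increments:
    - [[3.3,-4.1,0.3],0,1]
    - [[6.6,-8.2,0.6],0,1]
    - [[9.9,-12.3,1],0,1]
    - [[13.2,-16.4,1.3],0,1]
    - [[16.5,-20.5,1.6],0,1]

```text
clock: 2.9
tool_pos: [0.3733, -0.127, 0.2186]
tcp_rot: [0.992, 0.122, 0.001, 0.001]
ft_force: [0.3, 0.1, 0.5]
width: 0.0857
grasp_force: 0.0
```

Request:
step_arm:
  increments:
    - [[3.3,-4.1,0.3],0.14,1]
    - [[6.6,-8.2,0.6],0.28,1]
    - [[9.9,-12.3,1],0.42,1]
    - [[13.2,-16.4,1.3],0.56,1]
    - [[16.5,-20.5,1.6],0.68,1]

```text
clock: 3.52
tool_pos: [0.4835, 0.1125, 0.2025]
tcp_rot: [0.976, -0.217, 0.001, -0.0]
ft_force: [0.5, -0.5, -0.7]
width: 0.0854
grasp_force: 0.0
```

```bash
cat >> h.py <<'E'
def red(c,lo=30):
    hsv=cv2.cvtColor(c["frame"],cv2.COLOR_RGB2HSV).astype(int)
    m=((hsv[...,0]<6)|(hsv[...,0]>172))&(hsv[...,1]>90)&(hsv[...,2]>50)
    k,l,st,ce=cv2.connectedComponentsWithStats(m.astype(np.uint8))
    return [(st[i],ce[i]) for i in range(1,k) if st[i,4]>lo]
E
python3 - <<'E'
from h import *
c=read_camera("wrist");s=get_state()
print(s["clock"],s["tool_pos"],np.round(R.from_quat(s["tcp_rot"]).as_matrix(),3).tolist(),s["ft_force"])
print(c["position"],np.round(rot(c),2).tolist(),c["fx"])
for st,ce in red(c): print(st,ce,ray(c,ce,.096),ray(c,[st[0]+st[2]/2,st[1]+st[3]/2],.1))
cv2.imwrite("pics/w0.png",c["frame"][:,:,::-1])
E
```

```text
3.575 [0.48644628 0.11739414 0.20259695] [[0.905, -0.425, 0.006], [-0.425, -0.905, 0.004], [0.004, -0.006, -1.0]] [ 3.3079194   3.00906874 -0.46599293]
[0.54829954 0.08159278 0.32541055] [[-0.42, -0.87, -0.25], [-0.91, 0.41, 0.12], [-0.0, 0.28, -0.96]] 337.1850159209569
[228 181  37  42 868] [245.94930876 199.62672811] [0.48864427 0.11550179 0.096     ] [0.4879574  0.11530242 0.1       ]
```

View pics/w0.png

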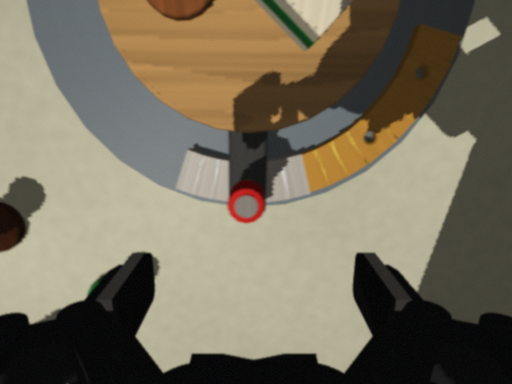

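```bash
python3 - <<'E'
from h import *
for i in range(4): c=read_camera("wrist");
s=get_state();M=R.from_quat(s["tcp_rot"]).as_matrix()
print(s["clock"],s["tool_pos"],np.round(M,3).tolist())
C=np.array([.6191,.0493])
for st,ce in red(c):
    print(st,ce)
    k=ray(c,[st[0]+st[2]/2-.5,st[1]+18],.108);print("knob",k,M.T@(np.array([k[0],k[1],.098])-s["tool_pos"])*100)
    d=k[:2]-C;print(np.linalg.norm(d),np.degrees(np.arctan2(d[1],d[0])))
g=cv2.cvtColor(c["frame"],cv2.COLOR_RGB2GRAY)
hsv=cv2.cvtColor(c["frame"],cv2.COLOR_RGB2HSV)
m=cv2.inRange(hsv,(12,110,40),(32,255,255));m[:,:290]=0
holes=cv2.morphologyEx(m,cv2.MORPH_CLOSE,np.ones((19,19)))&~m
k,l,st,ce=cv2.connectedComponentsWithStats(holes)
for i in range(1,k):
    if st[i,4]>25:
        h=ray(c,ce[i],.0405)[:2];d=h-C;print(ce[i],st[i,4],h,np.linalg.norm(d),np.degrees(np.arctan2(d[1],d[0])))
t=trace("stand","wrist")
E
```

```text
3.775 [0.48201449 0.11063448 0.20217902] [[0.908, -0.419, -0.001], [-0.419, -0.908, -0.0], [-0.001, 0.001, -1.0]]
[227 180  37  42 858] [245.18181818 198.58041958]
knob [0.4919763  0.11276202 0.108     ] [ 0.82265235 -0.61913195 10.41682502]
0.14208400052704598 153.4709567530818
[346.70833333   2.85416667] 48 [ 0.58163218 -0.01165682] 0.0715511834675844 -121.57744762356485
[386.71800434  59.14533623] 1844 [ 0.53142213 -0.02659405] 0.11596256174089735 -139.12050581944732
[304.45348837  44.45348837] 86 [0.56814396 0.02814893] 0.05517141886193759 -157.45740991044042
[418.89655172  72.81034483] 58 [ 0.51115399 -0.04663087] 0.14441284965707993 -138.37272953190148
[368.26470588 135.25      ] 68 [0.48136085 0.0060578 ] 0.14436745453719363 -162.5707013392333
```

Request:
step_arm:
  increments:
    - [[0.2,-0.2,1.5],0,1]
    - [[0.4,-0.4,3],0,1]
    - [[0.4,-0.4,4.5],0,1]
    - [[0.4,-0.4,6],0,1]
    - [[0.4,-0.4,6],0,1]

```text
clock: 4.45
tool_pos: [0.4868, 0.1124, 0.1406]
tcp_rot: [0.976, -0.216, -0.002, 0.0]
ft_force: [-0.7, -0.7, 0.7]
width: 0.0853
grasp_force: 0.0
```

```bash
python3 - <<'E'
from h import *
for i in range(8):
  c=read_camera("wrist");s=get_state()
  if i%2==0: print(s["clock"],s["tool_pos"])
M=R.from_quat(s["tcp_rot"]).as_matrix()
for st,ce in red(c):
    k=ray(c,[st[0]+st[2]/2-.5,st[1]+st[2]/2-.5],.108);print(st,ce,"knob",k,M.T@(np.array([k[0],k[1],.098])-s["tool_pos"])*100)
for st,ce in red(read_camera("top"),5): print(st,ce)
cv2.imwrite("pics/w1.png",c["frame"][:,:,::-1])
E
```

```text
4.5 [0.48737126 0.11249052 0.14139131]
4.6 [0.4881546  0.11263868 0.14239891]
4.7 [0.48833476 0.11272701 0.14279836]
4.8 [0.48824211 0.11276652 0.1428466 ]
[ 226  211   48   60 1658] [249.68998794 237.12002413] knob [0.49473279 0.11138671 0.108     ] [ 0.64705592 -0.14739547  4.48087671]
[219   9  26  24 539] [231.78849722  19.53988868]
[373 198   5  14  19] [374.15789474 204.10526316]
```

View pics/w1.png

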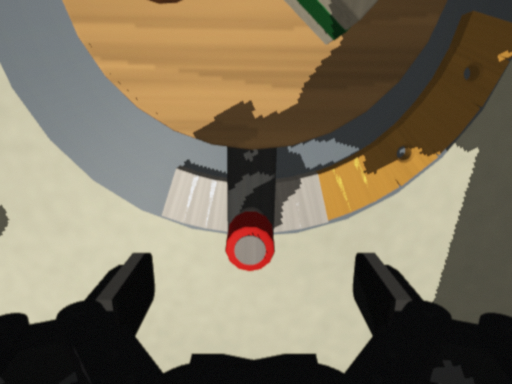

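Request:
step_arm:
  increments:
    - [[0,0,1.1],0,1]
    - [[0,0,2.2],0,1]
    - [[0,0,3.3],0,1]
    - [[0,0,4.4],0,1]
    - [[0,0,4.4],0,0.2]
  newtons: 30

```text
clock: 5.52
tool_pos: [0.4871, 0.1127, 0.0971]
tcp_rot: [0.977, -0.215, -0.001, 0.0]
ft_force: [0.3, 0.5, -0.7]
width: 0.0695
grasp_force: 0.0
```

Request:
step_arm:
  increments:
    - [[0,0,0],0,0]
    - [[0,0,0],0,-0.2]
    - [[0,0,0],0,-0.3]
    - [[0,0,0],0,-0.5]
    - [[0,0,0],0,-0.7]
  newtons: 30

```text
clock: 6.15
tool_pos: [0.4886, 0.1134, 0.0989]
tcp_rot: [0.976, -0.216, 0.001, -0.001]
ft_force: [-0.1, 4.9, 5.5]
width: 0.0252
grasp_force: 29.5
```

Request:
step_arm:
  increments:
    - [[0,0,-0.3],0,-0.7]
    - [[0,0,-0.6],0,-0.7]
    - [[0,0,-0.9],0,-0.7]
    - [[0,0,-1.2],0,-0.7]
    - [[0,0,-1.4],0,-0.7]

```text
clock: 6.78
tool_pos: [0.488, 0.1124, 0.1113]
tcp_rot: [0.977, -0.215, -0.0, 0.0]
ft_force: [4.4, 1.5, -12.9]
width: 0.0248
grasp_force: 30.2
```

```bash
python3 - <<'E'
from h import *
for i in range(5):
  c=read_camera("wrist")
s=get_state();print(s["clock"],s["tool_pos"],s["ft_force"],s["ft_torque"],s["grasp_force"])
for st,ce in red(c):print(st)
cv2.imwrite("pics/w2.png",c["frame"][:,:,::-1])
c=read_camera("scene")
for st,ce in red(c,20):print(st,ce)
E
```

```text
7.025 [0.48793635 0.11247202 0.11198833] [  3.57553892  -0.10338593 -12.39687984] [ 0.08926297 -0.65322316  0.19630178] 30.216000974178314
[ 221  242   66   83 3151]
[218 148  18   8 100] [226.73 151.76]
[ 81 218  30  33 678] [ 95.14306785 233.25516224]
```

View pics/w2.png

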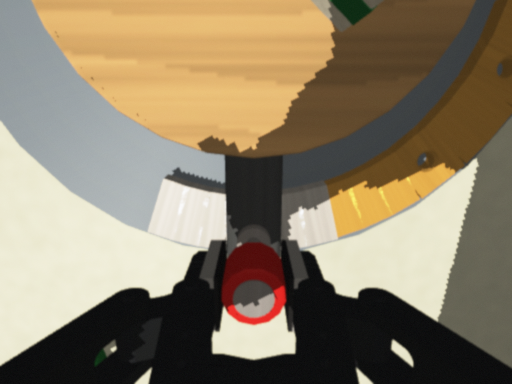

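Request:
step_arm:
  increments:
    - [[0.015,0.66,0],-0.044,-0.7]
    - [[0.06,1.32,0],-0.088,-0.7]
    - [[0.13,1.97,0],-0.132,-0.7]
    - [[0.23,2.63,0],-0.176,-0.7]
    - [[0.36,3.27,0],-0.22,-0.7]

```text
clock: 7.7
tool_pos: [0.4776, 0.0817, 0.1124]
tcp_rot: [0.994, -0.106, 0.0, -0.0]
ft_force: [3.7, 2.6, -13.4]
width: 0.0252
grasp_force: 30.3
```

Forces are low and steady; continue.

Request:
step_arm:
  increments:
    - [[0.015,0.66,0],-0.044,-0.7]
    - [[0.06,1.32,0],-0.088,-0.7]
    - [[0.13,1.97,0],-0.132,-0.7]
    - [[0.23,2.63,0],-0.176,-0.7]
    - [[0.36,3.27,0],-0.22,-0.7]

```text
clock: 8.32
tool_pos: [0.4742, 0.0492, 0.1124]
tcp_rot: [1.0, 0.003, 0.0, -0.0]
ft_force: [4.4, 3.8, -12.8]
width: 0.0251
grasp_force: 30.3
```

Request:
step_arm:
  increments:
    - [[0.015,0.66,0],-0.044,-0.7]
    - [[0.06,1.32,0],-0.088,-0.7]
    - [[0.13,1.97,0],-0.132,-0.7]
    - [[0.23,2.63,0],-0.176,-0.7]
    - [[0.36,3.27,0],-0.22,-0.7]

```text
clock: 8.95
tool_pos: [0.4781, 0.0168, 0.1124]
tcp_rot: [0.994, 0.113, 0.001, -0.001]
ft_force: [5.0, 5.0, -12.7]
width: 0.0249
grasp_force: 30.3
```

```bash
python3 - <<'E'
from h import *
for i in range(5):
  c=read_camera("wrist")
s=get_state();M=R.from_quat(s["tcp_rot"]).as_matrix()
print(s["clock"],s["tool_pos"],s["ft_force"],M.T@s["ft_force"],s["grasp_force"])
print(np.degrees(np.arctan2(M[1,0],M[0,0])))
cv2.imwrite("pics/w3.png",c["frame"][:,:,::-1])
E
```

```text
9.2 [0.47819479 0.01650375 0.1124182 ] [  4.18027938   3.71294663 -12.39631885] [ 4.89196201 -2.67856175 12.40255797] 30.274188816547394
12.951589213557797
```

View pics/w3.png

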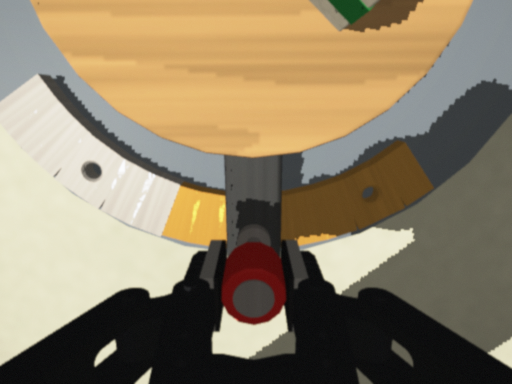

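Request:
step_arm:
  increments:
    - [[0,0.25,0],-0.017,-0.7]
    - [[0.01,0.53,0],-0.035,-0.7]
    - [[0.01,0.53,0.12],-0.035,-0.7]
    - [[0.01,0.53,0.25],-0.035,-0.7]
    - [[0.01,0.53,0.25],-0.035,-0.7]

```text
clock: 9.82
tool_pos: [0.4795, 0.0115, 0.1099]
tcp_rot: [0.991, 0.13, 0.0, -0.0]
ft_force: [4.5, 2.6, -10.5]
width: 0.025
grasp_force: 30.4
```

Request:
step_arm:
  increments:
    - [[0,0,0],0,-0.25]
    - [[0,0,0],0,-0.25]
    - [[0,0,0],0,-0.25]
    - [[0,0,0],0,-0.25]
    - [[0,0,0],0,-0.25]

```text
clock: 10.45
tool_pos: [0.479, 0.011, 0.1099]
tcp_rot: [0.992, 0.13, 0.0, 0.0]
ft_force: [-0.1, 0.1, -0.9]
width: 0.032
grasp_force: 0.0
```

```bash
cat > look.py <<'E'
from h import *
c=read_camera("wrist");s=get_state();M=R.from_quat(s["tcp_rot"]).as_matrix()
print(s["clock"],s["tool_pos"],s["width"],M.T@s["ft_force"],np.degrees(np.arctan2(M[1,0],M[0,0]))+24.8)
for st,ce in red(c,100):print(st,ce)
g=cv2.inRange(cv2.cvtColor(c["frame"],cv2.COLOR_RGB2HSV),(0,0,0),(179,255,255))
E
python3 look.py
```

```text
10.5 [0.47900058 0.01098039 0.10986258] 0.031876275008452463 [ 0.12169141  0.94334174 -0.31350222] 39.73542364100164
[ 221  238   63   81 2888] [252.34383657 272.75415512]
```

Request:
step_arm:
  increments:
    - [[0,0.11,0],-0.007,-0.25]
    - [[0,0.22,0],-0.014,-0.25]
    - [[0,0.33,0],-0.021,-0.25]
    - [[0,0.44,0],-0.028,-0.25]
    - [[0.01,0.55,0],-0.036,-0.25]

```text
clock: 11.12
tool_pos: [0.4803, 0.006, 0.1096]
tcp_rot: [0.989, 0.148, -0.0, -0.0]
ft_force: [0.1, 3.8, -1.9]
width: 0.0321
grasp_force: 1.7
```

```bash
python3 look.py
```

```text
11.175 [0.48025265 0.0058203  0.10957257] 0.032228243186751826 [-0.07551677 -2.13892161  2.30344451] 41.836546922310305
[ 214  238   63   80 2924] [245.43433653 272.24555404]
```

Request:
step_arm:
  increments:
    - [[0,0.04,0],-0.003,-0.25]
    - [[0,0.08,0],-0.005,-0.25]
    - [[0,0.12,0],-0.008,-0.25]
    - [[0,0.16,0],-0.011,-0.25]
    - [[0,0.2,0],-0.013,-0.25]

```text
clock: 11.8
tool_pos: [0.4813, 0.0035, 0.11]
tcp_rot: [0.988, 0.154, 0.0, 0.0]
ft_force: [-0.5, 1.5, -0.1]
width: 0.0321
grasp_force: 0.4
```

```bash
python3 look.py
```

```text
11.85 [0.48134372 0.00349684 0.10996243] 0.031777677458060566 [-0.80933309 -0.70693206  0.86039118] 42.55968376621511
[ 216  231   60   76 2578] [246.18076028 263.60085337]
```

Request:
step_arm:
  increments:
    - [[0,0,0],0,0]
    - [[0,0,0],0,0.4]
    - [[0,0,0],0,0.8]
    - [[0,0,0],0,1]
    - [[0,0,0],0,1]

```text
clock: 12.48
tool_pos: [0.4812, 0.0038, 0.1098]
tcp_rot: [0.988, 0.154, 0.0, 0.0]
ft_force: [0.3, -0.5, 0.2]
width: 0.0853
grasp_force: 0.0
```

Request:
step_arm:
  increments:
    - [[0,0,-0.5],0,1]
    - [[0,0,-1.5],0,1]
    - [[0,0,-3],0,1]
    - [[0,0,-3.3],0,1]
    - [[0,0,-3.3],0,1]

```text
clock: 13.1
tool_pos: [0.4813, 0.0038, 0.1432]
tcp_rot: [0.988, 0.154, 0.0, 0.0]
ft_force: [0.2, -0.8, 0.6]
width: 0.0858
grasp_force: 0.0
```

```bash
python3 look.py; python3 - <<'E'
from h import *
for i in range(5): c=read_camera("wrist")
s=get_state();print(s["tool_pos"])
for st,ce in red(c): print(st,ce)
cv2.imwrite("pics/w4.png",c["frame"][:,:,::-1])
E
```

```text
13.15 [0.48103339 0.00382224 0.14286374] 0.08540268361541477 [-0.34332193 -0.66827045 -0.48390455] 42.54920938484779
[ 225  210   47   60 1602] [248.28651685 235.41011236]
[0.48092847 0.00384958 0.14245276]
[ 225  209   48   60 1618] [248.70951792 234.87948084]
```

View pics/w4.png

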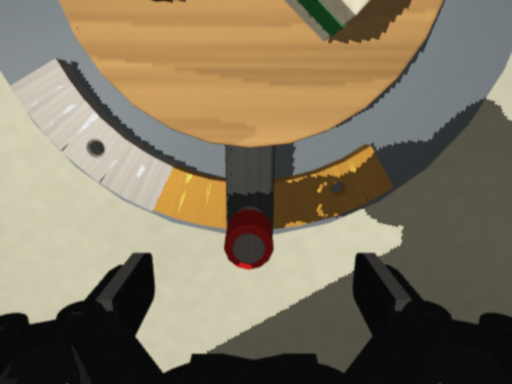

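Request:
step_arm:
  increments:
    - [[0,0,-2],0,1]
    - [[0,0,-5],0,1]
    - [[0,0,-8],0,1]
    - [[0,0,-10],0,1]
    - [[0,0,-10],0,1]

```text
clock: 14.02
tool_pos: [0.482, 0.0036, 0.2439]
tcp_rot: [0.988, 0.154, 0.002, 0.001]
ft_force: [-0.1, 0.5, -0.5]
width: 0.0852
grasp_force: 0.0
```

```bash
python3 - <<'E'
from h import *
for i in range(5): c=read_camera("scene")
cv2.imwrite("pics/s1.png",cv2.resize(c["frame"][150:300,140:340,::-1],(800,600)))
E
```

```text
(no output)
```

View pics/s1.png

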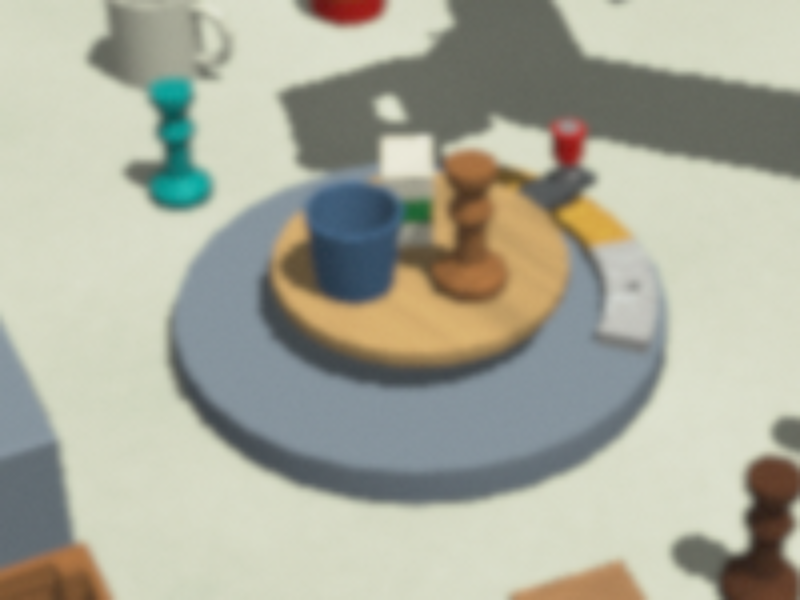

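The picture shows the goods standing, the knob low over the brass plate (crop 570,140), the home hole exposed (630,288), and the gripper clear.

```bash
python3 -c "
from bench import *
print(job_done())"
```

```text
the job is handed in; nothing more can be done
None
```

I turned the turntable about 42° counter-clockwise and let the pin spring down into the brass plate's first hole. I then let go of the knob and handed the job in at about 14 s; the last pictures showed the goods standing, but no verdict came back.

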